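# Scrap a casting sprue in the bench bin with the hold-open lever

### The arm

A 6-joint arm with a two-finger parallel gripper is mounted at the origin on the work surface. World frame = base frame: x ahead of the robot, y to its left, z up, the work surface at z = 0. Lengths are in m, angles in rad, forces in N, time in s.
With the tool pointing down it reaches from about 0.275 to 1 m from the base axis. Payload 8.4 kg.
Tool frame: the origin (TCP) lies between the finger pads; the fingertips stand 22 mm ahead of it and the grasp point (between the pads) lies 3 mm ahead of it; z points along the fingers, y is the line along which they close (so a half turn about z gives the same grasp; the last joint's range is limited). The gripper opens to 85 mm and grips with 20 to 120 N. Pads are 22 mm wide; open, the fingers measure 114 mm over their backs; the gripper's body (76 mm by 85 mm) begins 54 mm behind the grasp point. The pads swing forward as they close: fully open they stand 13 mm farther back than shut.
Start: joints at [-1.272, 0.353, 1.633, -0, 1.155, -0.002], TCP at [0.185, -0.597, 0.253] pointing down, gripper open.
Joint ranges: [-2.63, 2.63], [-0.92, 2.1], [0.06, 2.66], [-1.3, 4.44], [0, 2.69], [-3.02, 3.02]. Speed limits (rad/s): [2.22, 2.22, 2.79, 3.14, 3.14, 3.14].

### API

Orientations are given as a rotation vector (axis times angle).
In Python, from bench import readout, camera, camera_params, ctrl gives the robot as it stands.
- The arm moves only by the tool play_rows, never from a script. Its argument "commands" is a list of rows, each an object with "slide": the shift along the world's x, y, z in fractions of the full range, 1 being 0.6 m, a list of three; "angular": the turn, a rotation vector about the world's x, y, z in shares of pi rad (1.0 is pi rad), a list of three; "grip": the finger opening in m, from 0 to 0.0854. A call has 1 to 10 rows; each row is the pose to reach, as a shift and turn from the pose commanded when the call began; what a row does not reach only later rows make up. A row lasts 1/10 s, in which the tool goes at most 50 mm and 8.59 degrees, less where a joint would pass 70% of its speed; a pose out of reach is approached as far as the arm can. No shift or turn number may pass 1 either way. A call with a gripper value outside its range is refused whole. The fingers move at their own pace and stop on an object; the grip force is fixed at half the most. Time passes only in rows, so rows that repeat a pose let the fingers close. It gives the time, the measured TCP pose, the force, the opening and the grip force at its end, in the units of the state.
- readout.read_state(): the state, without advancing time (a new reading comes with each control period).
- camera(name): name is "scene" or "top"; returns the picture (420x560x3 uint8, red, green, blue); there is no depth.
- camera_params(name): a dict with "fx", "fy", "cx", "cy" (pixels), "position" and "orientation" of the camera in the world. Camera axes: x right, y up, looking along -z (the intrinsics and any distortion apply to the point x, -y, -z); pixel columns grow to the right and rows downward; lengths in m; the calibration is good to about 2 mm. A picture is of the moment at which its call begins. camera_params takes no time and is no camera call.
- ctrl.close_job(): hands the job in; it is judged then, once.
The state is a dict: "clock": time; "joint_pos": joint angles; "dq": joint speeds; "effort": joint torques, N m; "position": TCP position; "eef_rot": TCP orientation; "wrist_force": force on the tool from outside, world axes, zero at the start; "torque": the same for the moment, N m; "gripper_width": finger opening in m; "grip_force": force on a finger pad.
Only numpy, scipy, OpenCV 4.12 (cv2) and the standard library are available. Lean on these libraries where they do the work, as an engineer would, in place of code of your own. Each camera call takes 0.05 s, during which the arm holds its last target. There are 200 camera calls.

### The job

The brass casting sprue standing on the soldering stone is scrap: press down the lever of the bench scrap bin to raise its lid and park the lever sideways in the notch of its guide plate so that the lid stays up by itself, put the sprue into the bin, then free the lever and ease it all the way back up under the hand so that the lid comes down shut without a bang. Move the lid only by its lever, never load the lever's linkage with more than 20 N, and leave everything else on the bench where it lies.

Things in the scene. Friction and masses are not known exactly. Their poses are not given: they have to be found in the camera images.
- bin: grey sheet-steel bench scrap bin, fixed: 180 mm deep (x), 160 mm wide (y), mouth 172 x 152 mm inside, rim 175 mm and inner floor 64 mm above the bench. Origin: centre of the underside, at bench height. The front, with the lever, faces its -x; the lid is hinged along the back (+x)
- bin_mouth (a point): centre of the bin's mouth, level with the rim; axes as the bin's
- slot_foot (a point): nominal foot of the J-shaped slot in the steel guide plate (70 mm wide, up to 74 mm high) on the bin's front, 93 mm before its origin, 17 mm up. The foot is rigid stop of the lever, a flat bar 9 mm wide and 10 mm high. From it a branch leads sideways, under a lip, to the notch. The plate is adjustable: screwed on up to 5 mm higher or lower than this (9 mm at the pedal): feel for it
- notch (a point): nominal seat of the lever's centre line in the notch: 16 mm from the slot towards the bin's -y (right, for one facing the front). The notch is cut 3 mm up behind a lip that keeps the lever in; the lever passes under the lip only within 1.5 mm of the stop at the plate (2.6 mm at the pedal). From stop to seat the pedal rises 8 mm. It shares the plate's error in height
- pedal (a point): centre of the upper face of the pedal, the flat rubber-topped plate at the lever's end: 46 mm (x) x 60 mm (y) x 4 mm, with a lip 9 mm high along both sides, 52 mm apart. 162 mm before the bin's origin (3 mm more when down); 74 mm above the bench when up, 18 to 36 mm on the stop, 8 mm more parked. Axes as the bin's, but its outer end is tilted up 0.12 rad when up and dips with the lever
- lever (a joint): dip of the lever in rad about a cross pin straight above the bin's origin, 30 mm above the bench: 0 fully up (lid shut), 0.23 to 0.345 on the stop, 0.185 to 0.30 parked in the notch (0.048 above the stop). Sprung up: at the pedal about 9 to 14 N to start it, 6 to 10 N to hold it near the bottom or press it out of the notch; let go, it flies up
- lever_swing (a joint): sideways swing of the lever in rad about an upright axis through the same pin: 0 in the upright slot, positive towards the notch (bin's -y), 0.155 to 0.175 in the notch, 0.175 against its end wall (pedal 28 mm to the side). Springs back to 0 when free, with about 2 N at the pedal at full swing. Free to swing only near the stop
- lid (a joint): opening of the lid in rad, 0 shut; tied to the lever by a push rod: 6.4 times its dip, so 1.18 to 1.92 parked and up to 2.25 on the stop. Hinge line 115 mm behind the bin's origin, 180 mm up; lid 212 mm long, 170 mm wide, its free edge up to 392 mm above the bench when open, at least 30 mm behind the mouth's centre when parked
- stone: grey soldering stone, fixed: 150 mm (x) x 230 mm (y) x 24 mm high; origin at the centre of its underside
- sprue: brass casting sprue, loose, 0.11 kg, standing upright on the stone: round button 32 mm across and 9 mm high at the foot, tapering by 22 mm height to a plain stem 10 to 11 mm across and up to 64 mm height, with four short twig stubs up to 33 mm height that reach 16 mm out. Origin: centre of its underside, z up the stem. Grip the stem at 40 to 60 mm height
- leaf_a: cast brass leaf 40 x 20 x 4 mm lying on the stone; origin at the centre of its underside; leave it
- leaf_b: a second such leaf on the stone; leave it
- tin_big: flat blue open tin, 92 mm across, 20 mm high; origin at the centre of its underside; leave it
- tin_small: flat red open tin, 68 mm across, 22 mm high; origin at the centre of its underside; leave it
- tray: white ceramic sorting tray 85 x 140 x 16 mm; origin at the centre of its underside; leave it
- crucible: white ceramic melting bowl, 60 mm across, 34 mm high; origin at the centre of its underside; leave it
- pliers: black-handled pliers lying flat, 150 mm long (x), 60 mm wide, 14 mm high; origin at mid-length on the underside; leave them
- hammer: goldsmith's hammer with a wooden handle lying flat, 220 mm long (x); origin at mid-length on the underside; leave it
Mind the look-alikes: they are no part of the job. Of the things shaped like the sprue, the brass one is meant.

How it is judged:
On the way, in this order (a step that is already met when the one before it is completed fails the run):
1. the lever is parked in the notch, with the robot off it, and the lid stays up (value of joint lid above 1 rad and value of joint lever_swing above 0.13 rad and contact force between each of the arm, the fingers and lever below 0.1 N), for 0.4 s.
2. the sprue is in the bin, let go, with the lid still up (x of sprue in the frame of bin between -0.088 and 0.088 m and y of sprue in the frame of bin between -0.078 and 0.078 m and z of sprue in the frame of bin between 0.055 and 0.16 m and value of joint lid above 1 rad and contact force between the fingers and sprue below 0.1 N), for 0.2 s.
At the end, for the whole second after the job is handed in: the sprue lies at rest inside the bin (its origin within the walls and between 55 and 160 mm above the bench), the lever is back in its upright slot and fully up (dip under 0.012 rad, swing under 0.05 rad), the lid is shut (under 0.06 rad) (x of sprue in the frame of bin between -0.088 and 0.088 m and y of sprue in the frame of bin between -0.078 and 0.078 m and z of sprue in the frame of bin between 0.055 and 0.16 m and linear speed of sprue below 0.03 m/s and value of joint lever below 0.012 rad and value of joint lid below 0.06 rad and value of joint lever_swing below 0.05 rad); the robot touches nothing.
It fails at once if the robot loads the lever with more than 20 N (contact force between any of the fingers, the arm and lever above 20 N).
It fails at once if the lid falls shut: in the last 0.8 rad it closes faster than 3 rad/s (value of joint lid below 0.8 rad and velocity of joint lid below -3 rad/s).
It fails at once if the robot pushes the lid itself (more than 2 N) (contact force between any of the fingers, the arm and lid above 2 N).
It fails at once if a bystander is shifted by more than 20 mm (distance of any of leaf_a, leaf_b, tin_big, tin_small, tray, crucible, pliers, hammer from where it was at the start of the episode above 0.02 m).
It also fails if it takes over 72 s, if anything falls off the work surface, if the arm or the gripper's body presses on something with over 40 N, if the wrist force passes 120 N, or if a joint passes its speed limit or range.

## Working session

There is one attempt and no reset: what is moved stays moved. The work goes in short steps, Python scripts to look and compute and a tool call to move; the robot and the scene stay as the last step left them, time stands still between calls to the robot, and variables do not carry over. Pictures are saved under pics/ and viewed, at most 10 in all, crops included, and the job is handed in when it is done.

Besides the shell and the picture viewer there is one more tool, called after "Emit:" in YAML: its name, and indented under it one key for each argument. play_rows: Moves the arm, as the interface text tells. Its arguments: {"type":"object","properties":{"commands":{"type":"array"}},"required":["commands"]}

```bash
mkdir -p pics; ls; cat > h.py <<'E'
import numpy as np,cv2
from scipy.spatial.transform import Rotation as R
from bench import readout,camera,camera_params,ctrl
def P(n):
    p=camera_params(n);return p
def rot(p):
    o=np.array(p["orientation"],float)
    return o if o.shape==(3,3) else (R.from_rotvec(o).as_matrix() if o.size==3 else R.from_quat(o).as_matrix())
def ray(n,u,v):
    p=P(n);d=np.array([(u-p["cx"])/p["fx"],-(v-p["cy"])/p["fy"],-1.])
    return np.array(p["position"]),rot(p)@d
def onz(n,u,v,z):
    o,d=ray(n,u,v);return o+d*(z-o[2])/d[2]
def proj(n,X):
    p=P(n);c=rot(p).T@(np.array(X)-p["position"])
    return np.array([p["cx"]-p["fx"]*c[0]/c[2],p["cy"]+p["fy"]*c[1]/c[2]])
def two(a,ua,b,ub):
    o1,d1=ray(a,*ua);o2,d2=ray(b,*ub)
    s=np.linalg.lstsq(np.c_[d1,-d2],o2-o1,rcond=None)[0]
    p,q=o1+s[0]*d1,o2+s[1]*d2
    return (p+q)/2,np.linalg.norm(p-q)
E
python3 - <<'E'
from h import *
for n in("scene","top"):
    print(n,camera_params(n)); I=camera(n);cv2.imwrite(f"pics/{n}0.png",I[:,:,::-1])
print(readout.read_state())
E
```

```text
pics
scene {'fx': 449.2956650060884, 'fy': 449.2956650060884, 'cx': 284.33830833879, 'cy': 207.94936263352338, 'position': array([ 1.06531919, -0.79864846,  0.93030453]), 'orientation': array([0.85794696, 0.24806299, 0.54133466])}
top {'fx': 528.5607623009872, 'fy': 528.5607623009872, 'cx': 283.1955509319857, 'cy': 212.20982240543213, 'position': array([ 0.43880483, -0.02695084,  1.54297702]), 'orientation': array([ 0.08427486, -0.04877657, -1.59625484])}
{'clock': 0.1, 'joint_pos': array([-1.27236396e+00,  3.53569132e-01,  1.63404827e+00, -1.81365161e-05,
        1.15519153e+00, -2.41315528e-03]), 'dq': array([-0.00081157, -0.00193679, -0.00078228, -0.00051054, -0.00174182,
       -0.00131559]), 'effort': array([-7.42988977e-04, -6.06359339e+01, -3.42818534e+01, -8.24012022e-05,
        3.98385964e-03,  1.24586199e-05]), 'position': array([ 0.18507721, -0.59655986,  0.25264775]), 'eef_rot': array([-3.10492848e+00, -4.70618400e-01,  3.07400313e-04]), 'wrist_force': array([ 0.29827896, -0.19339892,  0.40247183]), 'torque': array([-0.02497969, -0.01331301, -0.00376169]), 'grip_force': 0.0, 'gripper_width': 0.08522945838494057}
```

View pics/scene0.png

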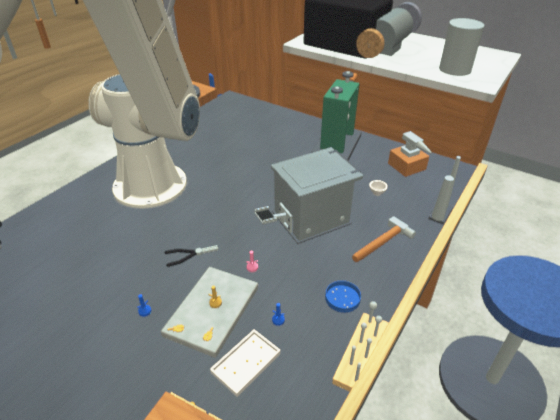

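View pics/top0.png

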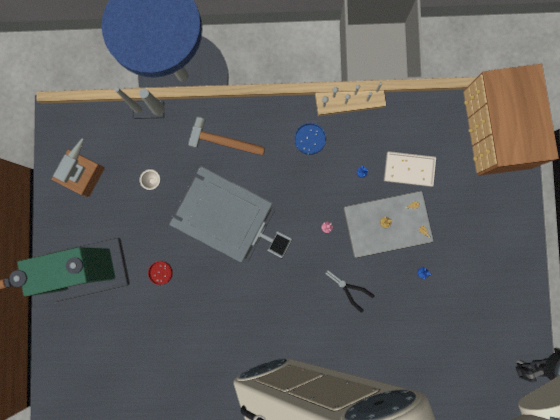

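The brass piece is at scene (215,297) / top (386,222), on the stone. The look-alikes are pink at scene (252,262) / top (327,227) and blue at scene (144,305), (279,315) / top (424,273), (362,172). Only the brass one stands on the stone, so that is the sprue. I'll confirm it and the bin in an enlarged crop.

```bash
python3 - <<'E'
from h import *
t=cv2.imread("pics/top0.png");s=cv2.imread("pics/scene0.png")
f=lambda I,x,y,w,h,k:cv2.resize(I[y:y+h,x:x+w],None,fx=k,fy=k,interpolation=cv2.INTER_CUBIC)
A=f(t,160,160,140,110,2.857);B=f(s,245,140,125,98,3.2)
C=f(t,335,180,110,82,400/110);D=f(s,155,255,110,82,400/110)
W=lambda X:cv2.resize(X,(400,300))
cv2.imwrite("pics/c1.png",np.vstack([np.hstack([W(A),W(B)]),np.hstack([W(C),W(D)])]))
E
```

```text
(no output)
```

View pics/c1.png

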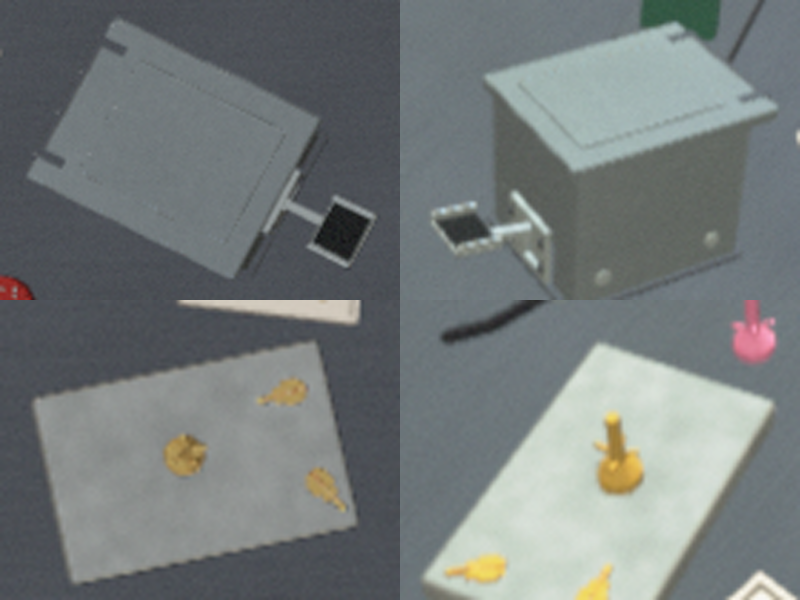

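The crop confirms the brass sprue upright on the stone: stem tip at scene ≈ (213.6,286), button at (215,302); in the top view it is centred at ≈ (386,222). The bin's lid corners and the black pedal pad are clear in both views.

```bash
python3 - <<'E'
from h import *
np.set_printoptions(precision=4,suppress=True)
kt=lambda x,y:(160+x/2.857-.3,160+y/2.727-.3); ks=lambda x,y:(245+(x-400)/3.2-.3,140+y/3.061-.3)
ct=[kt(*c) for c in [(233,278),(320,118),(118,20),(28,178)]]
cs=[ks(*c) for c in [(485,78),(575,170),(777,107),(680,22)]]
# order: front-left(+y bin?), etc. by geometry
L=[]
for a in ct:
    L.append(onz("top",*a,.182)); 
S=[onz("scene",*b,.182) for b in cs]
print("top",np.array(L));print("scene",np.array(S))
L=np.array(L)
print([np.linalg.norm(L[i]-L[(i+1)%4]) for i in range(4)], "yaw", np.arctan2(*(L[3]-L[0]+L[2]-L[1])[1::-1]))
# pedal dark pad mask
t=cv2.imread("pics/top0.png");s=cv2.imread("pics/scene0.png")
for n,I,(x0,y0,x1,y1) in(("top",t,(266,230,294,258)),("scene",s,(252,202,282,226))):
    g=I[y0:y1,x0:x1].max(2); m=(g<45).astype(np.uint8)
    k,lab,st,ce=cv2.connectedComponentsWithStats(m); i=1+np.argmax(st[1:,4]);c=ce[i]+[x0,y0]
    print(n,"pedal",c,st[i],[onz(n,*c,z) for z in(.074,)]); globals()["p"+n]=c
print("pedal2",two("top",ptop,"scene",pscene))
# sprue
for n,I,(x0,y0,x1,y1) in(("top",t,(375,212,398,233)),("scene",s,(200,280,230,312))):
    h=cv2.cvtColor(I,cv2.COLOR_BGR2HSV)[y0:y1,x0:x1]; m=((h[...,1]>110)).astype(np.uint8)
    ys,xs=np.nonzero(m);print(n,"sprue bbox",xs.min()+x0,xs.max()+x0,ys.min()+y0,ys.max()+y0,xs.mean()+x0,ys.mean()+y0)
    if n=="scene":
        for r in range(ys.min(),ys.max()+1): print(r+y0,xs[ys==r].min()+x0,xs[ys==r].max()+x0,end="; ")
    else: print(onz(n,(xs.min()+xs.max())/2+x0,(ys.min()+ys.max())/2+y0,.03))
E
```

```text
top [[0.4299 0.1132 0.182 ]
 [0.5792 0.0314 0.182 ]
 [0.6787 0.214  0.182 ]
 [0.5293 0.2978 0.182 ]]
scene [[0.4338 0.1102 0.182 ]
 [0.579  0.0328 0.182 ]
 [0.6802 0.2156 0.182 ]
 [0.5355 0.3003 0.182 ]]
[np.float64(0.17024937732068146), np.float64(0.2079596677788109), np.float64(0.17134740025480366), np.float64(0.20963572751588447)] yaw 1.0743358363856612
top pedal [279.1483 244.2823] [  4   5  19  20 209] [array([0.4745, 0.0181, 0.074 ])]Traceback (most recent call last):
  File "<stdin>", line 18, in <module>
    return _wrapfunc(a, 'argmax', axis=axis, out=out, **kwds)
    return bound(*args, **kwds)
ValueError: attempt to get argmax of an empty sequence
```

```bash
python3 - <<'E'
from h import *
np.set_printoptions(precision=4,suppress=True)
t=cv2.imread("pics/top0.png");s=cv2.imread("pics/scene0.png")
x0,y0,x1,y1=252,202,282,226
g=s[y0:y1,x0:x1].max(2);print(g.min());m=(g<62).astype(np.uint8)
k,lab,st,ce=cv2.connectedComponentsWithStats(m);i=1+np.argmax(st[1:,4]);c=ce[i]+[x0,y0];print(c,st[i],onz("scene",*c,.074),two("top",(279.15,244.28),"scene",c))
for n,I,(x0,y0,x1,y1) in(("top",t,(375,212,398,233)),("scene",s,(200,280,230,312))):
    h=cv2.cvtColor(I,cv2.COLOR_BGR2HSV)[y0:y1,x0:x1]; m=((h[...,1]>110)).astype(np.uint8)
    ys,xs=np.nonzero(m);print(n,"sprue bbox",xs.min()+x0,xs.max()+x0,ys.min()+y0,ys.max()+y0)
    if n=="scene":
        for r in range(ys.min(),ys.max()+1): print(r+y0,xs[ys==r].min()+x0,xs[ys==r].max()+x0,end="; ")
    else: print(onz(n,(xs.min()+xs.max())/2+x0,(ys.min()+ys.max())/2+y0,.03))
for X in [(0.4285,-0.21),(0.4285,-0.2)]: print([proj("scene",(*X,z)) for z in(.024,.033,.088)])
E
```

```text
51
[264.6176 214.4118] [ 6  9 14  8 68] [0.4716 0.0179 0.074 ] (array([0.4735, 0.0173, 0.0755]), np.float64(0.002427034549790306))
top sprue bbox 380 390 217 226
[ 0.5326 -0.2846  0.03  ]
scene sprue bbox 210 221 286 307
286 213 213; 287 212 214; 288 212 214; 289 212 214; 290 212 214; 291 212 214; 292 213 215; 293 213 215; 294 212 215; 295 210 215; 296 212 216; 297 212 219; 298 211 219; 299 210 220; 300 210 220; 301 210 221; 302 210 220; 303 210 220; 304 210 220; 305 210 219; 306 211 218; 307 214 216; [array([204.0632, 267.9049]), array([203.7076, 265.6264]), array([201.4597, 251.2229])]
[array([206.477, 265.652]), array([206.1345, 263.375 ]), array([203.9702, 248.9839])]
```

The manual's scale: shifts go in shares of 0.6 m and turns go in shares of pi rad. Converting my numbers, 0.409 m / 0.6 = 0.6817, 0.123 m / 0.6 = 0.205, 0.155 rad / 3.1416 = 0.0493.

Emit:
play_rows:
  commands:
    - {"slide": [0.0317, 0.0683, 0], "angular": [0, 0, 0.0245], "grip": 0}
    - {"slide": [0.0633, 0.1367, 0], "angular": [0, 0, 0.0493], "grip": 0}
    - {"slide": [0.0967, 0.205, 0], "angular": [0, 0, 0.0738], "grip": 0}
    - {"slide": [0.1283, 0.2733, 0], "angular": [0, 0, 0.0987], "grip": 0}
    - {"slide": [0.16, 0.34, 0], "angular": [0, 0, 0.1232], "grip": 0}
    - {"slide": [0.1917, 0.4083, 0], "angular": [0, 0, 0.1477], "grip": 0}
    - {"slide": [0.225, 0.4767, 0], "angular": [0, 0, 0.1725], "grip": 0}
    - {"slide": [0.2567, 0.545, 0], "angular": [0, 0, 0.197], "grip": 0}
    - {"slide": [0.2883, 0.6133, 0], "angular": [0, 0, 0.2219], "grip": 0}
    - {"slide": [0.3217, 0.6817, 0], "angular": [0, 0, 0.2464], "grip": 0}

```text
clock: 1.1
position: [0.3783, -0.1862, 0.2533]
eef_rot: [2.696, 1.612, -0.0]
wrist_force: [0.9, -0.5, -0.0]
gripper_width: 0.0001
grip_force: 0.0
```

```bash
python3 - <<'E'
from h import *
print(onz("scene",213.2,286.3,.088),onz("scene",215.1,302.,.030),two("top",(385.5,222),"scene",(214.5,298)))
s=readout.read_state();print(s["position"],s["eef_rot"],s["joint_pos"],R.from_rotvec(s["eef_rot"]).as_matrix())
E
```

```text
[ 0.53188815 -0.2854737   0.088     ] [ 0.53220941 -0.28693373  0.03      ] (array([ 0.53008589, -0.28429007,  0.04149154]), np.float64(0.0010077508464186365))
[ 0.37834517 -0.18616251  0.25326598] [ 2.69635505e+00  1.61214388e+00 -8.64440112e-06] [-4.60799061e-01  2.75088738e-02  2.04230307e+00 -3.13359861e-05
  1.07174807e+00  3.22680768e-02] [[ 4.73316697e-01  8.80892334e-01  1.70005654e-05]
 [ 8.80892334e-01 -4.73316696e-01 -3.91580202e-05]
 [-2.64473484e-05  3.35098125e-05 -9.99999999e-01]]
```

In the tool's units: 0.202 m / 0.6 = 0.3367, 0.095 m / 0.6 = 0.1583.

Emit:
play_rows:
  commands:
    - {"slide": [0.0267, 0.0567, 0], "angular": [0, 0, 0], "grip": 0}
    - {"slide": [0.0533, 0.1133, 0], "angular": [0, 0, 0], "grip": 0}
    - {"slide": [0.08, 0.1683, -0.0167], "angular": [0, 0, 0], "grip": 0}
    - {"slide": [0.105, 0.225, -0.05], "angular": [0, 0, 0], "grip": 0}
    - {"slide": [0.1317, 0.28, -0.0833], "angular": [0, 0, 0], "grip": 0}
    - {"slide": [0.1583, 0.3367, -0.1333], "angular": [0, 0, 0], "grip": 0}
    - {"slide": [0.1583, 0.3367, -0.1833], "angular": [0, 0, 0], "grip": 0}
    - {"slide": [0.1583, 0.3367, -0.23], "angular": [0, 0, 0], "grip": 0}
    - {"slide": [0.1583, 0.3367, -0.23], "angular": [0, 0, 0], "grip": 0}

```text
clock: 2.0
position: [0.4705, 0.0144, 0.1122]
eef_rot: [-2.695, -1.608, 0.009]
wrist_force: [-1.5, -0.4, 0.6]
gripper_width: 0.0004
grip_force: 0.0
```

```bash
python3 - <<'E'
from h import *
s=readout.read_state();print(s["position"],s["wrist_force"])
t=camera("top")[:,:,::-1];q=camera("scene")[:,:,::-1]
f=lambda I,x,y,w,h:cv2.resize(I[y:y+h,x:x+w],(400,300),interpolation=cv2.INTER_CUBIC)
cv2.imwrite("pics/c2.png",np.hstack([f(t,230,200,100,75),f(q,225,165,100,75)]))
E
```

```text
[0.47051792 0.0143992  0.11221913] [-1.50604605 -0.35484466  0.61707012]
```

View pics/c2.png

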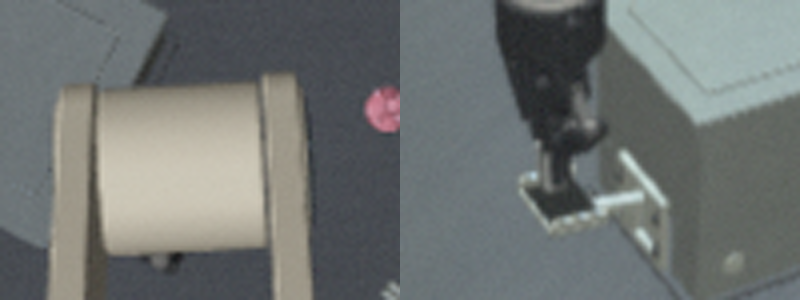

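In the tool's units: -0.019 m / 0.6 = -0.0317, -0.018 m / 0.6 = -0.03.

Emit:
play_rows:
  commands:
    - {"slide": [0, 0, -0.01], "angular": [0, 0, 0], "grip": 0}
    - {"slide": [0, 0, -0.02], "angular": [0, 0, 0], "grip": 0}
    - {"slide": [0, 0, -0.0233], "angular": [0, 0, 0], "grip": 0}
    - {"slide": [0, 0, -0.025], "angular": [0, 0, 0], "grip": 0}
    - {"slide": [0, 0, -0.0267], "angular": [0, 0, 0], "grip": 0}
    - {"slide": [0, 0, -0.0283], "angular": [0, 0, 0], "grip": 0}
    - {"slide": [0, 0, -0.03], "angular": [0, 0, 0], "grip": 0}
    - {"slide": [0, 0, -0.0317], "angular": [0, 0, 0], "grip": 0}

```text
clock: 2.9
position: [0.4732, 0.0141, 0.0963]
eef_rot: [2.699, 1.608, 0.0]
wrist_force: [1.1, 0.5, 0.9]
gripper_width: 0.0004
grip_force: 0.0
```

In the tool's units: -0.003 m / 0.6 = -0.005, -0.002 m / 0.6 = -0.0033.

Emit:
play_rows:
  commands:
    - {"slide": [0, 0, -0.0017], "angular": [0, 0, 0], "grip": 0}
    - {"slide": [0, 0, -0.0033], "angular": [0, 0, 0], "grip": 0}
    - {"slide": [0, 0, -0.005], "angular": [0, 0, 0], "grip": 0}

```text
clock: 3.2
position: [0.4736, 0.0137, 0.0939]
eef_rot: [2.697, 1.608, 0.001]
wrist_force: [-2.0, -4.1, 11.6]
gripper_width: 0.0001
grip_force: 5.6
```

In the tool's units: -0.003 m / 0.6 = -0.005, -0.001 m / 0.6 = -0.0017.

Emit:
play_rows:
  commands:
    - {"slide": [0, 0, -0.0017], "angular": [0, 0, 0], "grip": 0}
    - {"slide": [0, 0, -0.0033], "angular": [0, 0, 0], "grip": 0}
    - {"slide": [0, 0, -0.005], "angular": [0, 0, 0], "grip": 0}

```text
clock: 3.5
position: [0.4731, 0.0133, 0.0909]
eef_rot: [2.697, 1.609, -0.002]
wrist_force: [-4.1, -7.5, 12.8]
gripper_width: -0.0001
grip_force: 5.9
```

In the tool's units: -0.005 m / 0.6 = -0.0083, -0.0035 m / 0.6 = -0.0058.

Emit:
play_rows:
  commands:
    - {"slide": [-0.0012, -0.0022, -0.0008], "angular": [0, 0, 0], "grip": 0}
    - {"slide": [-0.0017, -0.003, -0.0025], "angular": [0, 0, 0], "grip": 0}
    - {"slide": [-0.002, -0.0035, -0.0042], "angular": [0, 0, 0], "grip": 0}
    - {"slide": [-0.0022, -0.004, -0.0058], "angular": [0, 0, 0], "grip": 0}
    - {"slide": [-0.0025, -0.0045, -0.0083], "angular": [0, 0, 0], "grip": 0}

```text
clock: 4.0
position: [0.4733, 0.0115, 0.0863]
eef_rot: [2.698, 1.607, 0.005]
wrist_force: [0.8, 1.3, 11.5]
gripper_width: -0.0004
grip_force: 5.4
```

In the tool's units: -0.015 m / 0.6 = -0.025, -0.0018 m / 0.6 = -0.003.

Emit:
play_rows:
  commands:
    - {"slide": [-0.0002, -0.0003, -0.0025], "angular": [0, 0, 0], "grip": 0}
    - {"slide": [-0.0005, -0.0007, -0.005], "angular": [0, 0, 0], "grip": 0}
    - {"slide": [-0.0007, -0.0012, -0.0075], "angular": [0, 0, 0], "grip": 0}
    - {"slide": [-0.0008, -0.0015, -0.01], "angular": [0, 0, 0], "grip": 0}
    - {"slide": [-0.001, -0.0018, -0.0125], "angular": [0, 0, 0], "grip": 0}
    - {"slide": [-0.0012, -0.0022, -0.015], "angular": [0, 0, 0], "grip": 0}
    - {"slide": [-0.0013, -0.0023, -0.0175], "angular": [0, 0, 0], "grip": 0}
    - {"slide": [-0.0015, -0.0027, -0.02], "angular": [0, 0, 0], "grip": 0}
    - {"slide": [-0.0017, -0.003, -0.0225], "angular": [0, 0, 0], "grip": 0}
    - {"slide": [-0.0018, -0.0032, -0.025], "angular": [0, 0, 0], "grip": 0}

```text
clock: 5.0
position: [0.4721, 0.0096, 0.0712]
eef_rot: [2.698, 1.607, 0.004]
wrist_force: [1.1, -0.0, 11.2]
gripper_width: -0.0
grip_force: 5.3
```

Emit:
play_rows:
  commands:
    - {"slide": [0, -0.0002, -0.002], "angular": [0, 0, 0], "grip": 0}
    - {"slide": [-0.0002, -0.0003, -0.004], "angular": [0, 0, 0], "grip": 0}
    - {"slide": [-0.0002, -0.0005, -0.006], "angular": [0, 0, 0], "grip": 0}
    - {"slide": [-0.0003, -0.0007, -0.008], "angular": [0, 0, 0], "grip": 0}
    - {"slide": [-0.0003, -0.0008, -0.01], "angular": [0, 0, 0], "grip": 0}
    - {"slide": [-0.0005, -0.0008, -0.012], "angular": [0, 0, 0], "grip": 0}
    - {"slide": [-0.0005, -0.001, -0.014], "angular": [0, 0, 0], "grip": 0}

```text
clock: 5.7
position: [0.4716, 0.0089, 0.0627]
eef_rot: [2.698, 1.608, 0.004]
wrist_force: [0.1, 0.8, 9.5]
gripper_width: 0.0002
grip_force: 4.6
```

In the tool's units: -0.0007 m / 0.6 = -0.0012, -0.0004 m / 0.6 = -0.0007.

Emit:
play_rows:
  commands:
    - {"slide": [0, 0, -0.0007], "angular": [0, 0, 0], "grip": 0}
    - {"slide": [0, 0, -0.0012], "angular": [0, 0, 0], "grip": 0}
    - {"slide": [0, 0, -0.0012], "angular": [0, 0, 0], "grip": 0}

```text
clock: 6.0
position: [0.4715, 0.0089, 0.0619]
eef_rot: [2.698, 1.608, 0.003]
wrist_force: [-1.0, 0.3, 8.6]
gripper_width: 0.0001
grip_force: 4.5
```

In the tool's units: -0.001 m / 0.6 = -0.0017, -0.0005 m / 0.6 = -0.0008.

Emit:
play_rows:
  commands:
    - {"slide": [0, 0, -0.0008], "angular": [0, 0, 0], "grip": 0}
    - {"slide": [0, 0, -0.0017], "angular": [0, 0, 0], "grip": 0}
    - {"slide": [0, 0, -0.0017], "angular": [0, 0, 0], "grip": 0}

```text
clock: 6.3
position: [0.4714, 0.0089, 0.0609]
eef_rot: [2.698, 1.608, 0.003]
wrist_force: [0.8, 0.6, 8.2]
gripper_width: -0.0
grip_force: 4.4
```

In the tool's units: -0.0011 m / 0.6 = -0.0018, -0.001 m / 0.6 = -0.0017.

Emit:
play_rows:
  commands:
    - {"slide": [0, 0, -0.0008], "angular": [0, 0, 0], "grip": 0}
    - {"slide": [0, 0, -0.0017], "angular": [0, 0, 0], "grip": 0}
    - {"slide": [0, 0, -0.0018], "angular": [0, 0, 0], "grip": 0}

```text
clock: 6.6
position: [0.4713, 0.0089, 0.0598]
eef_rot: [2.698, 1.608, 0.003]
wrist_force: [0.1, -0.4, 8.1]
gripper_width: -0.0002
grip_force: 4.3
```

In the tool's units: -0.0012 m / 0.6 = -0.002, -0.0006 m / 0.6 = -0.001.

Emit:
play_rows:
  commands:
    - {"slide": [0, 0, -0.001], "angular": [0, 0, 0], "grip": 0}
    - {"slide": [0, 0, -0.002], "angular": [0, 0, 0], "grip": 0}
    - {"slide": [0, 0, -0.002], "angular": [0, 0, 0], "grip": 0}

```text
clock: 6.9
position: [0.4713, 0.0089, 0.0585]
eef_rot: [2.698, 1.608, 0.003]
wrist_force: [-0.4, -0.4, 7.3]
gripper_width: -0.0002
grip_force: 4.2
```

In the tool's units: -0.0012 m / 0.6 = -0.002, -0.0006 m / 0.6 = -0.001.

Emit:
play_rows:
  commands:
    - {"slide": [0, 0, -0.001], "angular": [0, 0, 0], "grip": 0}
    - {"slide": [0, 0, -0.002], "angular": [0, 0, 0], "grip": 0}
    - {"slide": [0, 0, -0.002], "angular": [0, 0, 0], "grip": 0}

```text
clock: 7.2
position: [0.4712, 0.0089, 0.0573]
eef_rot: [2.698, 1.608, 0.002]
wrist_force: [-0.4, -0.3, 8.4]
gripper_width: -0.0002
grip_force: 4.1
```

In the tool's units: -0.0012 m / 0.6 = -0.002, -0.0006 m / 0.6 = -0.001.

Emit:
play_rows:
  commands:
    - {"slide": [0, 0, -0.001], "angular": [0, 0, 0], "grip": 0}
    - {"slide": [0, 0, -0.002], "angular": [0, 0, 0], "grip": 0}
    - {"slide": [0, 0, -0.002], "angular": [0, 0, 0], "grip": 0}

```text
clock: 7.5
position: [0.4711, 0.0089, 0.056]
eef_rot: [2.698, 1.608, 0.002]
wrist_force: [-1.1, -0.2, 8.5]
gripper_width: -0.0002
grip_force: 4.0
```

In the tool's units: -0.0013 m / 0.6 = -0.0022, -0.0006 m / 0.6 = -0.001.

Emit:
play_rows:
  commands:
    - {"slide": [0, 0, -0.001], "angular": [0, 0, 0], "grip": 0}
    - {"slide": [0, 0, -0.0022], "angular": [0, 0, 0], "grip": 0}
    - {"slide": [0, 0, -0.0022], "angular": [0, 0, 0], "grip": 0}

```text
clock: 7.8
position: [0.4711, 0.0089, 0.0547]
eef_rot: [2.698, 1.608, 0.002]
wrist_force: [1.0, -0.5, 7.5]
gripper_width: -0.0001
grip_force: 3.8
```

Emit:
play_rows:
  commands:
    - {"slide": [0, 0, -0.001], "angular": [0, 0, 0], "grip": 0}
    - {"slide": [0, 0, -0.0022], "angular": [0, 0, 0], "grip": 0}
    - {"slide": [0, 0, -0.0022], "angular": [0, 0, 0], "grip": 0}

```text
clock: 8.1
position: [0.4711, 0.0089, 0.0534]
eef_rot: [2.698, 1.608, 0.002]
wrist_force: [-0.7, -1.3, 7.7]
gripper_width: 0.0
grip_force: 3.7
```

In the tool's units: -0.0013 m / 0.6 = -0.0022, -0.0006 m / 0.6 = -0.001.

Emit:
play_rows:
  commands:
    - {"slide": [0, 0, -0.001], "angular": [0, 0, 0], "grip": 0}
    - {"slide": [0, 0, -0.0022], "angular": [0, 0, 0], "grip": 0}
    - {"slide": [0, 0, -0.0022], "angular": [0, 0, 0], "grip": 0}

```text
clock: 8.4
position: [0.471, 0.0089, 0.052]
eef_rot: [2.698, 1.608, 0.002]
wrist_force: [0.0, 0.0, 6.8]
gripper_width: -0.0001
grip_force: 3.6
```

In the tool's units: -0.0013 m / 0.6 = -0.0022, -0.0006 m / 0.6 = -0.001.

Emit:
play_rows:
  commands:
    - {"slide": [0, 0, -0.001], "angular": [0, 0, 0], "grip": 0}
    - {"slide": [0, 0, -0.0022], "angular": [0, 0, 0], "grip": 0}
    - {"slide": [0, 0, -0.0022], "angular": [0, 0, 0], "grip": 0}

```text
clock: 8.7
position: [0.471, 0.0089, 0.0507]
eef_rot: [2.698, 1.608, 0.002]
wrist_force: [-0.0, -0.2, 6.3]
gripper_width: -0.0001
grip_force: 3.5
```

In the tool's units: -0.0013 m / 0.6 = -0.0022, -0.0006 m / 0.6 = -0.001.

Emit:
play_rows:
  commands:
    - {"slide": [0, 0, -0.001], "angular": [0, 0, 0], "grip": 0}
    - {"slide": [0, 0, -0.0022], "angular": [0, 0, 0], "grip": 0}
    - {"slide": [0, 0, -0.0022], "angular": [0, 0, 0], "grip": 0}

```text
clock: 9.0
position: [0.471, 0.0089, 0.0494]
eef_rot: [2.698, 1.608, 0.002]
wrist_force: [-0.5, 0.2, 7.6]
gripper_width: 0.0002
grip_force: 3.4
```

In the tool's units: -0.0013 m / 0.6 = -0.0022, -0.0006 m / 0.6 = -0.001.

Emit:
play_rows:
  commands:
    - {"slide": [0, 0, -0.001], "angular": [0, 0, 0], "grip": 0}
    - {"slide": [0, 0, -0.0022], "angular": [0, 0, 0], "grip": 0}
    - {"slide": [0, 0, -0.0022], "angular": [0, 0, 0], "grip": 0}

```text
clock: 9.3
position: [0.471, 0.0089, 0.0481]
eef_rot: [2.698, 1.608, 0.002]
wrist_force: [-1.0, -0.5, 6.4]
gripper_width: -0.0001
grip_force: 3.2
```

In the tool's units: -0.0013 m / 0.6 = -0.0022, -0.0006 m / 0.6 = -0.001.

Emit:
play_rows:
  commands:
    - {"slide": [0, 0, -0.001], "angular": [0, 0, 0], "grip": 0}
    - {"slide": [0, 0, -0.0022], "angular": [0, 0, 0], "grip": 0}
    - {"slide": [0, 0, -0.0022], "angular": [0, 0, 0], "grip": 0}

```text
clock: 9.6
position: [0.471, 0.0089, 0.0468]
eef_rot: [2.698, 1.608, 0.002]
wrist_force: [0.4, -0.1, 6.4]
gripper_width: -0.0001
grip_force: 3.1
```

Emit:
play_rows:
  commands:
    - {"slide": [0, 0, -0.0012], "angular": [0, 0, 0], "grip": 0}
    - {"slide": [0, 0, -0.0023], "angular": [0, 0, 0], "grip": 0}
    - {"slide": [0, 0, -0.0023], "angular": [0, 0, 0], "grip": 0}

```text
clock: 9.9
position: [0.471, 0.0089, 0.0453]
eef_rot: [2.698, 1.608, 0.002]
wrist_force: [0.5, 0.8, 6.3]
gripper_width: -0.0001
grip_force: 3.0
```

In the tool's units: -0.0014 m / 0.6 = -0.0023, -0.0007 m / 0.6 = -0.0012.

Emit:
play_rows:
  commands:
    - {"slide": [0, 0, -0.0012], "angular": [0, 0, 0], "grip": 0}
    - {"slide": [0, 0, -0.0023], "angular": [0, 0, 0], "grip": 0}
    - {"slide": [0, 0, -0.0023], "angular": [0, 0, 0], "grip": 0}

```text
clock: 10.2
position: [0.471, 0.009, 0.0439]
eef_rot: [2.698, 1.608, 0.002]
wrist_force: [0.3, 0.4, 5.5]
gripper_width: -0.0002
grip_force: 2.8
```

In the tool's units: -0.0014 m / 0.6 = -0.0023, -0.0007 m / 0.6 = -0.0012.

Emit:
play_rows:
  commands:
    - {"slide": [0, 0, -0.0012], "angular": [0, 0, 0], "grip": 0}
    - {"slide": [0, 0, -0.0023], "angular": [0, 0, 0], "grip": 0}
    - {"slide": [0, 0, -0.0023], "angular": [0, 0, 0], "grip": 0}

```text
clock: 10.5
position: [0.471, 0.009, 0.0425]
eef_rot: [2.698, 1.608, 0.002]
wrist_force: [1.1, 3.3, 5.8]
gripper_width: -0.0001
grip_force: 2.6
```

In the tool's units: -0.001 m / 0.6 = -0.0017, 0.0001 m / 0.6 = 0.0002.

Emit:
play_rows:
  commands:
    - {"slide": [0.0002, 0.0003, -0.0008], "angular": [0, 0, 0], "grip": 0}
    - {"slide": [0.0003, 0.0005, -0.0017], "angular": [0, 0, 0], "grip": 0}
    - {"slide": [0.0003, 0.0005, -0.0017], "angular": [0, 0, 0], "grip": 0}

```text
clock: 10.8
position: [0.4711, 0.0091, 0.0416]
eef_rot: [2.698, 1.608, 0.001]
wrist_force: [-0.0, 0.4, 9.7]
gripper_width: -0.0002
grip_force: 4.4
```

```bash
python3 - <<'E'
from h import *
s=readout.read_state();print(s["position"],s["wrist_force"],s["torque"])
q=camera("scene")[:,:,::-1];cv2.imwrite("pics/s3.png",cv2.resize(q[120:260,190:380],(760,560),interpolation=cv2.INTER_CUBIC))
E
```

```text
[0.47108601 0.00911971 0.04162442] [-7.69677681e-03  4.41150792e-01  9.71937757e+00] [ 0.01965123  0.02476215 -0.04443398]
```

View pics/s3.png

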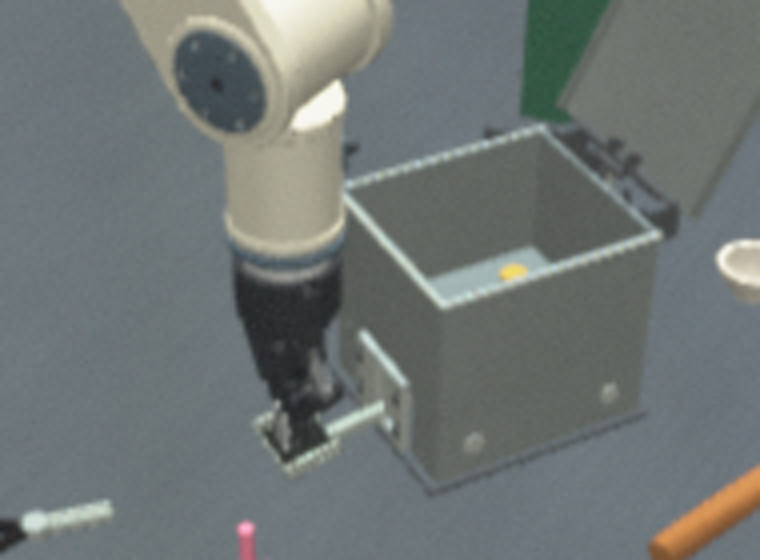

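The scene shows the lever down and the lid open past vertical. The fingertips are on the pedal at (290,435) in the crop. The force rose to 9.7 N, so the lever is on its stop; now I swing it sideways.

In the tool's units: 0.0066 m / 0.6 = 0.011, -0.0003 m / 0.6 = -0.0005.

Emit:
play_rows:
  commands:
    - {"slide": [0.0018, -0.001, -0.0003], "angular": [0, 0, 0], "grip": 0}
    - {"slide": [0.0037, -0.002, -0.0005], "angular": [0, 0, 0], "grip": 0}
    - {"slide": [0.0073, -0.0038, -0.0005], "angular": [0, 0, 0], "grip": 0}
    - {"slide": [0.011, -0.0057, -0.0005], "angular": [0, 0, 0], "grip": 0}

```text
clock: 11.25
position: [0.4766, 0.0061, 0.0413]
eef_rot: [-2.698, -1.607, 0.001]
wrist_force: [-4.2, 4.5, 13.0]
gripper_width: 0.0003
grip_force: 6.2
```

In the tool's units: 0.0067 m / 0.6 = 0.0112, -0.001 m / 0.6 = -0.0017.

Emit:
play_rows:
  commands:
    - {"slide": [0.0018, -0.0008, 0.0005], "angular": [0, 0, 0], "grip": 0}
    - {"slide": [0.0037, -0.0017, 0.0005], "angular": [0, 0, 0], "grip": 0}
    - {"slide": [0.0075, -0.0035, 0.0005], "angular": [0, 0, 0], "grip": 0}
    - {"slide": [0.0112, -0.0052, 0.0005], "angular": [0, 0, 0], "grip": 0}

```text
clock: 11.65
position: [0.4831, 0.0029, 0.0415]
eef_rot: [-2.698, -1.608, 0.002]
wrist_force: [-4.0, 3.8, 11.0]
gripper_width: -0.0
grip_force: 5.4
```

```bash
python3 - <<'E'
from h import *
s=readout.read_state();print(s["position"],s["wrist_force"],s["torque"])
q=camera("scene")[:,:,::-1];cv2.imwrite("pics/s4.png",cv2.resize(q[180:250,220:320],(800,560),interpolation=cv2.INTER_CUBIC))
E
```

```text
[0.48305597 0.00292636 0.04145975] [-4.02420015  3.80010023 11.03721761] [0.67445165 0.65503401 0.08121465]
```

View pics/s4.png

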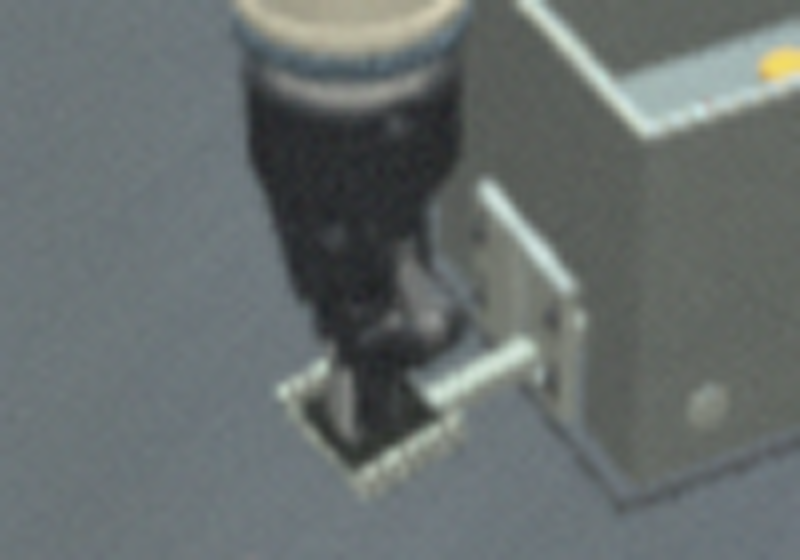

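The crop shows the tip seated between the pedal lips, with pedal and bar swung to the right, about halfway. Continuing.

In the tool's units: 0.0085 m / 0.6 = 0.0142, 0.0068 m / 0.6 = 0.0113.

Emit:
play_rows:
  commands:
    - {"slide": [0.0018, -0.0008, 0], "angular": [0, 0, 0], "grip": 0}
    - {"slide": [0.0038, -0.0015, 0], "angular": [0, 0, 0], "grip": 0}
    - {"slide": [0.0077, -0.0032, 0], "angular": [0, 0, 0], "grip": 0}
    - {"slide": [0.0113, -0.0045, 0], "angular": [0, 0, 0], "grip": 0}
    - {"slide": [0.0142, -0.0057, 0], "angular": [0, 0, 0], "grip": 0}

```text
clock: 12.2
position: [0.4908, -0.0005, 0.0414]
eef_rot: [-2.697, -1.607, 0.004]
wrist_force: [-6.9, 3.2, 14.4]
gripper_width: -0.0003
grip_force: 6.6
```

In the tool's units: 0.0025 m / 0.6 = 0.0042, -0.0005 m / 0.6 = -0.0008.

Emit:
play_rows:
  commands:
    - {"slide": [0.0008, -0.0003, 0.0007], "angular": [0, 0, 0], "grip": 0}
    - {"slide": [0.0025, -0.0008, 0.0008], "angular": [0, 0, 0], "grip": 0}
    - {"slide": [0.0042, -0.0015, 0.0008], "angular": [0, 0, 0], "grip": 0}

```text
clock: 12.5
position: [0.4935, -0.0015, 0.0417]
eef_rot: [-2.697, -1.608, 0.003]
wrist_force: [-3.9, 2.6, 8.7]
gripper_width: 0.0001
grip_force: 4.8
```

In the tool's units: 0.0014 m / 0.6 = 0.0023, -0.0005 m / 0.6 = -0.0008.

Emit:
play_rows:
  commands:
    - {"slide": [0.0008, -0.0003, 0], "angular": [0, 0, 0], "grip": 0}
    - {"slide": [0.0017, -0.0007, 0], "angular": [0, 0, 0], "grip": 0}
    - {"slide": [0.0023, -0.0008, 0], "angular": [0, 0, 0], "grip": 0}

```text
clock: 12.8
position: [0.4947, -0.002, 0.0417]
eef_rot: [-2.697, -1.607, 0.004]
wrist_force: [-5.4, 2.3, 9.6]
gripper_width: 0.0001
grip_force: 5.1
```

In the tool's units: 0.0046 m / 0.6 = 0.0077, -0.0001 m / 0.6 = -0.0002.

Emit:
play_rows:
  commands:
    - {"slide": [0.0005, -0.0002, 0.0013], "angular": [0, 0, 0], "grip": 0}
    - {"slide": [0.0008, -0.0003, 0.0027], "angular": [0, 0, 0], "grip": 0}
    - {"slide": [0.0008, -0.0003, 0.0043], "angular": [0, 0, 0], "grip": 0}
    - {"slide": [0.0008, -0.0003, 0.006], "angular": [0, 0, 0], "grip": 0}
    - {"slide": [0.0008, -0.0003, 0.0077], "angular": [0, 0, 0], "grip": 0}

```text
clock: 13.3
position: [0.4958, -0.0025, 0.0462]
eef_rot: [-2.698, -1.608, 0.003]
wrist_force: [-2.9, -1.3, 5.7]
gripper_width: 0.0004
grip_force: 3.1
```

In the tool's units: 0.005 m / 0.6 = 0.0083, 0.003 m / 0.6 = 0.005.

Emit:
play_rows:
  commands:
    - {"slide": [0, 0, 0.0017], "angular": [0, 0, 0], "grip": 0}
    - {"slide": [0, 0, 0.0033], "angular": [0, 0, 0], "grip": 0}
    - {"slide": [0, 0, 0.005], "angular": [0, 0, 0], "grip": 0}
    - {"slide": [0, 0, 0.0067], "angular": [0, 0, 0], "grip": 0}
    - {"slide": [0, 0, 0.0083], "angular": [0, 0, 0], "grip": 0}
    - {"slide": [0, 0, 0.0083], "angular": [0, 0, 0], "grip": 0}

```text
clock: 13.9
position: [0.4968, -0.0023, 0.0513]
eef_rot: [2.699, 1.608, 0.0]
wrist_force: [-0.5, 0.0, -0.7]
gripper_width: 0.0004
grip_force: 0.0
```

In the tool's units: -0.283 m / 0.6 = -0.4717, 0.0355 m / 0.6 = 0.0592.

Emit:
play_rows:
  commands:
    - {"slide": [0, 0, 0.025], "angular": [0, 0, 0], "grip": 0}
    - {"slide": [0, 0, 0.0833], "angular": [0, 0, 0], "grip": 0}
    - {"slide": [0, 0, 0.1583], "angular": [0, 0, 0], "grip": 0.02}
    - {"slide": [0.0067, -0.05, 0.2083], "angular": [0, 0, 0], "grip": 0.05}
    - {"slide": [0.015, -0.1167, 0.225], "angular": [0, 0, 0], "grip": 0.05}
    - {"slide": [0.0233, -0.1917, 0.225], "angular": [0, 0, 0], "grip": 0.05}
    - {"slide": [0.0333, -0.2667, 0.225], "angular": [0, 0, 0], "grip": 0.05}
    - {"slide": [0.0417, -0.3417, 0.225], "angular": [0, 0, 0], "grip": 0.05}
    - {"slide": [0.0517, -0.4167, 0.2167], "angular": [0, 0, 0], "grip": 0.05}
    - {"slide": [0.0592, -0.4717, 0.1667], "angular": [0, 0, 0], "grip": 0.05}

```text
clock: 14.9
position: [0.5345, -0.2893, 0.1538]
eef_rot: [2.694, 1.604, 0.005]
wrist_force: [0.9, 0.1, -0.0]
gripper_width: 0.0497
grip_force: 0.0
```

```bash
python3 - <<'E'
from h import *
s=readout.read_state();print(s["position"],s["gripper_width"])
q=camera("scene")[:,:,::-1];t=camera("top")[:,:,::-1];f=lambda I,x,y,w,h:cv2.resize(I[y:y+h,x:x+w],(400,300),interpolation=cv2.INTER_CUBIC)
cv2.imwrite("pics/s5.png",np.vstack([np.hstack([f(q,220,120,160,120),f(q,165,230,100,75)]),np.hstack([f(t,160,160,140,105),f(t,335,180,110,82)])]))
E
```

```text
[ 0.53449656 -0.28927811  0.15383739] 0.049691586381296414
```

View pics/s5.png

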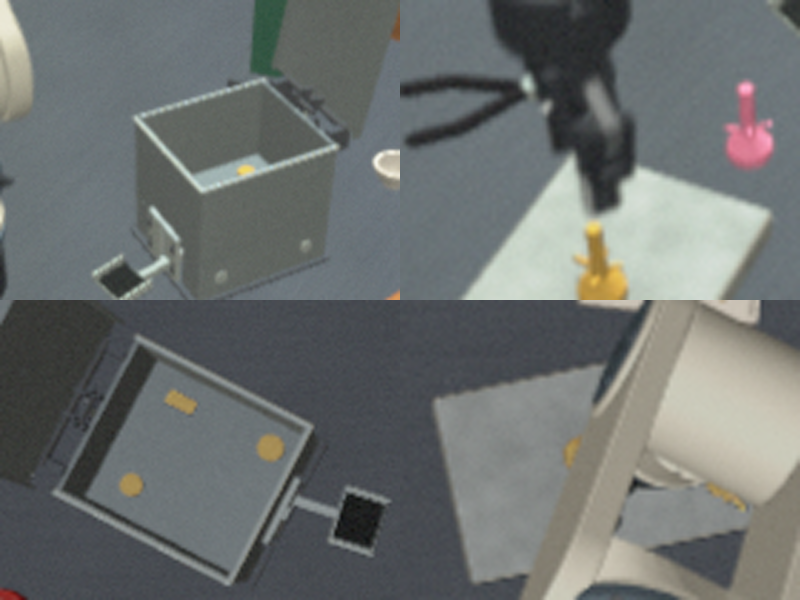

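The lid stays up by itself and the lever is parked, with its bar against the right side of the plate. The open fingers are above the brass stem, so I descend.

In the tool's units: -0.03 m / 0.6 = -0.05, -0.02 m / 0.6 = -0.0333.

Emit:
play_rows:
  commands:
    - {"slide": [0, 0, -0.0333], "angular": [0, 0, 0], "grip": 0.05}
    - {"slide": [0, 0, -0.05], "angular": [0, 0, 0], "grip": 0.05}
    - {"slide": [0, 0, -0.05], "angular": [0, 0, 0], "grip": 0.05}

```text
clock: 15.3
position: [0.5312, -0.2843, 0.1199]
eef_rot: [-2.696, -1.607, 0.002]
wrist_force: [0.6, -0.0, -0.3]
gripper_width: 0.0501
grip_force: 0.0
```

```bash
python3 - <<'E'
from h import *
np.set_printoptions(precision=4,suppress=True)
t=camera("top")[:,:,::-1];cv2.imwrite("pics/t6.png",t)
x0,y0,x1,y1=266,220,300,260
g=t[y0:y1,x0:x1].max(2);m=(g<45).astype(np.uint8)
k,lab,st,ce=cv2.connectedComponentsWithStats(m);i=1+np.argmax(st[1:,4]);c=ce[i]+[x0,y0];print(c,st[i],onz("top",*c,.027),onz("top",*c,.03))
kt=lambda x,y:(160+x/2.857-.3,160+(y-300)/2.857-.3)
M=np.array([onz("top",*kt(*c),.175) for c in [(138,340),(312,428),(232,583),(55,493)]]);print(M,M.mean(0))
s=readout.read_state();print(s["position"])
E
```

```text
[285.075 236.66 ] [ 11   8  17  18 200] [0.497 0.002 0.027] [0.4969 0.0019 0.03  ]
[[0.6617 0.197  0.175 ]
 [0.5761 0.0391 0.175 ]
 [0.4373 0.1147 0.175 ]
 [0.5231 0.2748 0.175 ]] [0.5496 0.1564 0.175 ]
[ 0.5318 -0.2845  0.1209]
```

In the tool's units: -0.041 m / 0.6 = -0.0683, -0.036 m / 0.6 = -0.06.

Emit:
play_rows:
  commands:
    - {"slide": [0.0005, -0.0017, -0.0333], "angular": [0, 0, 0], "grip": 0.05}
    - {"slide": [0.0005, -0.0017, -0.06], "angular": [0, 0, 0], "grip": 0.05}
    - {"slide": [0.0005, -0.0017, -0.0683], "angular": [0, 0, 0], "grip": 0.05}
    - {"slide": [0.0005, -0.0017, -0.0683], "angular": [0, 0, 0], "grip": 0.05}
    - {"slide": [0.0005, -0.0017, -0.0683], "angular": [0, 0, 0], "grip": 0}
    - {"slide": [0.0005, -0.0017, -0.0683], "angular": [0, 0, 0], "grip": 0}
    - {"slide": [0.0005, -0.0017, -0.0683], "angular": [0, 0, 0], "grip": 0}
    - {"slide": [0.0005, -0.0017, -0.0683], "angular": [0, 0, 0], "grip": 0}

```text
clock: 16.15
position: [0.5328, -0.2865, 0.0809]
eef_rot: [2.698, 1.608, 0.001]
wrist_force: [-0.2, -0.1, 3.9]
gripper_width: 0.0086
grip_force: 58.6
```

In the tool's units: 0.22 m / 0.6 = 0.3667, 0.165 m / 0.6 = 0.275.

Emit:
play_rows:
  commands:
    - {"slide": [0, 0, 0.025], "angular": [0, 0, 0], "grip": 0}
    - {"slide": [0, 0, 0.0833], "angular": [0, 0, 0], "grip": 0}
    - {"slide": [0, 0, 0.1583], "angular": [0, 0, 0], "grip": 0}
    - {"slide": [0, 0.0333, 0.2333], "angular": [0, 0, 0], "grip": 0}
    - {"slide": [0, 0.0833, 0.2833], "angular": [0, 0, 0], "grip": 0}
    - {"slide": [0.0017, 0.1417, 0.325], "angular": [0, 0, 0], "grip": 0}
    - {"slide": [0.0017, 0.2083, 0.325], "angular": [0, 0, 0], "grip": 0}
    - {"slide": [0.0033, 0.275, 0.325], "angular": [0, 0, 0], "grip": 0}
    - {"slide": [0.0033, 0.3417, 0.325], "angular": [0, 0, 0], "grip": 0}
    - {"slide": [0.0033, 0.3667, 0.325], "angular": [0, 0, 0], "grip": 0}

```text
clock: 17.15
position: [0.534, -0.0634, 0.2764]
eef_rot: [-2.697, -1.61, -0.001]
wrist_force: [0.3, -0.5, -1.7]
gripper_width: 0.0086
grip_force: 58.6
```

In the tool's units: 0.1965 m / 0.6 = 0.3275, 0.001 m / 0.6 = 0.0017.

Emit:
play_rows:
  commands:
    - {"slide": [0.0008, 0.05, 0], "angular": [0, 0, 0], "grip": 0}
    - {"slide": [0.0017, 0.1167, 0], "angular": [0, 0, 0], "grip": 0}
    - {"slide": [0.0025, 0.1833, 0], "angular": [0, 0, 0], "grip": 0}
    - {"slide": [0.0033, 0.2417, 0], "angular": [0, 0, 0], "grip": 0}
    - {"slide": [0.0033, 0.2917, 0], "angular": [0, 0, 0], "grip": 0}
    - {"slide": [0.0033, 0.32, 0], "angular": [0, 0, 0], "grip": 0}
    - {"slide": [0.0033, 0.3275, 0], "angular": [0, 0, 0], "grip": 0}
    - {"slide": [0.0033, 0.3275, 0], "angular": [0, 0, 0], "grip": 0}

```text
clock: 17.95
position: [0.5365, 0.1301, 0.2757]
eef_rot: [2.698, 1.609, 0.0]
wrist_force: [-0.1, 0.6, -0.6]
gripper_width: 0.0086
grip_force: 58.6
```

```bash
python3 - <<'E'
from h import *
s=readout.read_state();print(s["position"],s["gripper_width"],s["grip_force"],s["wrist_force"])
q=camera("scene")[:,:,::-1];cv2.imwrite("pics/s7.png",cv2.resize(q[60:250,180:420],(720,570),interpolation=cv2.INTER_CUBIC))
E
```

```text
[0.53646769 0.1301036  0.27566182] 0.008638609594527244 58.64213163709792 [-0.13291268  0.60233664 -0.59731103]
```

View pics/s7.png

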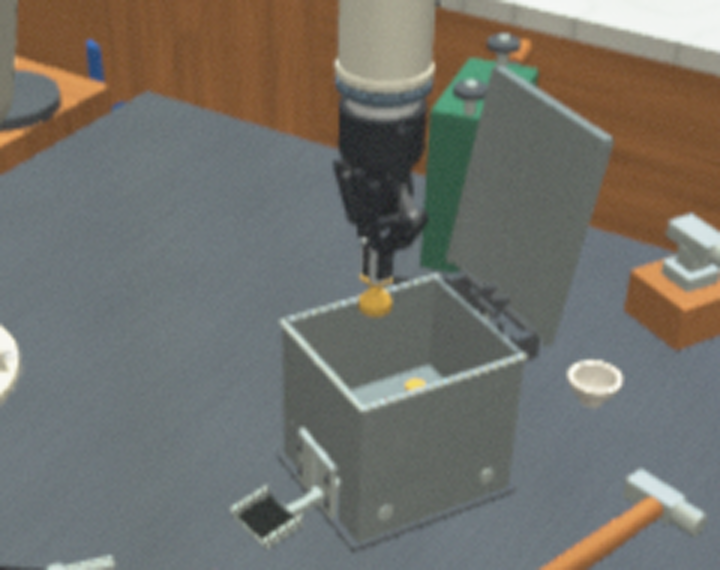

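The sprue is held over the mouth at crop (376,300), and the lid is well clear. I lower it and release.

In the tool's units: -0.112 m / 0.6 = -0.1867, -0.108 m / 0.6 = -0.18.

Emit:
play_rows:
  commands:
    - {"slide": [0, 0, -0.05], "angular": [0, 0, 0], "grip": 0}
    - {"slide": [0, 0, -0.1], "angular": [0, 0, 0], "grip": 0}
    - {"slide": [0, 0, -0.15], "angular": [0, 0, 0], "grip": 0}
    - {"slide": [0, 0, -0.18], "angular": [0, 0, 0], "grip": 0}
    - {"slide": [0, 0, -0.1867], "angular": [0, 0, 0], "grip": 0}
    - {"slide": [0, 0, -0.1867], "angular": [0, 0, 0], "grip": 0}
    - {"slide": [0, 0, -0.1867], "angular": [0, 0, 0], "grip": 0.045}
    - {"slide": [0, 0, -0.1867], "angular": [0, 0, 0], "grip": 0.045}
    - {"slide": [0, 0, -0.1867], "angular": [0, 0, 0], "grip": 0.045}
    - {"slide": [0, 0, -0.1867], "angular": [0, 0, 0], "grip": 0.045}

```text
clock: 19.0
position: [0.5368, 0.1303, 0.164]
eef_rot: [2.698, 1.608, 0.002]
wrist_force: [-1.1, 0.3, 0.0]
gripper_width: 0.0449
grip_force: 0.0
```

In the tool's units: -0.133 m / 0.6 = -0.2217, -0.12 m / 0.6 = -0.2.

Emit:
play_rows:
  commands:
    - {"slide": [0, 0, 0.0333], "angular": [0, 0, 0], "grip": 0.045}
    - {"slide": [0, 0, 0.1], "angular": [0, 0, 0], "grip": 0.045}
    - {"slide": [0, 0, 0.1667], "angular": [0, 0, 0], "grip": 0.03}
    - {"slide": [0, 0, 0.1867], "angular": [0, 0, 0], "grip": 0}
    - {"slide": [-0.0167, -0.05, 0.1867], "angular": [0, 0, 0], "grip": 0}
    - {"slide": [-0.0417, -0.125, 0.1867], "angular": [0, 0, 0], "grip": 0}
    - {"slide": [-0.0667, -0.2, 0.1867], "angular": [0, 0, 0], "grip": 0}
    - {"slide": [-0.0667, -0.2217, 0.15], "angular": [0, 0, 0], "grip": 0}
    - {"slide": [-0.0667, -0.2217, 0.0833], "angular": [0, 0, 0], "grip": 0}
    - {"slide": [-0.0667, -0.2217, 0.0167], "angular": [0, 0, 0], "grip": 0}

```text
clock: 20.0
position: [0.4968, -0.0036, 0.1728]
eef_rot: [2.699, 1.606, 0.003]
wrist_force: [0.7, -0.1, -0.1]
gripper_width: -0.0003
grip_force: 0.0
```

```bash
python3 - <<'E'
from h import *
s=readout.read_state();print(s["position"],s["gripper_width"],s["grip_force"],s["wrist_force"])
t=camera("top")[:,:,::-1];q=camera("scene")[:,:,::-1];f=lambda I,x,y,w,h:cv2.resize(I[y:y+h,x:x+w],(400,300),interpolation=cv2.INTER_CUBIC)
cv2.imwrite("pics/s8.png",np.hstack([f(t,160,160,140,105),f(q,240,130,140,105)]))
E
```

```text
[ 0.49677794 -0.00356128  0.17276996] -0.0003037280618142769 0.0 [ 0.71993732 -0.0971481  -0.12533359]
```

View pics/s8.png

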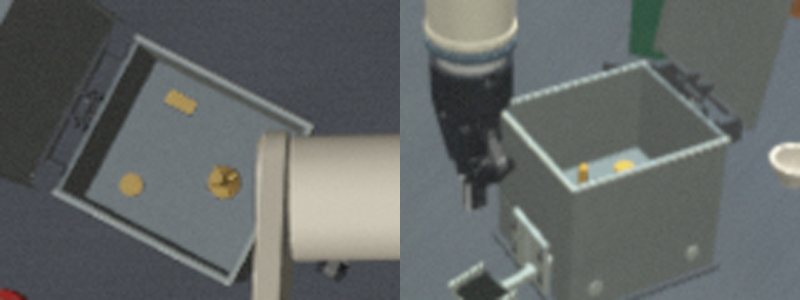

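The sprue stands upright inside the bin in the top crop, at (224,183), and the lid is still up. Back to the pedal.

In the tool's units: -0.118 m / 0.6 = -0.1967, -0.112 m / 0.6 = -0.1867.

Emit:
play_rows:
  commands:
    - {"slide": [0, 0.0017, -0.0667], "angular": [0, 0, 0], "grip": 0}
    - {"slide": [0, 0.0017, -0.125], "angular": [0, 0, 0], "grip": 0}
    - {"slide": [0, 0.0017, -0.1667], "angular": [0, 0, 0], "grip": 0}
    - {"slide": [0, 0.0017, -0.1867], "angular": [0, 0, 0], "grip": 0}
    - {"slide": [0, 0.0017, -0.195], "angular": [0, 0, 0], "grip": 0}
    - {"slide": [0, 0.0017, -0.1967], "angular": [0, 0, 0], "grip": 0}
    - {"slide": [0, 0.0017, -0.1967], "angular": [0, 0, 0], "grip": 0}

```text
clock: 20.8
position: [0.4974, -0.0018, 0.0565]
eef_rot: [2.698, 1.608, 0.002]
wrist_force: [-0.4, -0.6, 0.0]
gripper_width: -0.0001
grip_force: 0.0
```

In the tool's units: -0.012 m / 0.6 = -0.02, -0.011 m / 0.6 = -0.0183.

Emit:
play_rows:
  commands:
    - {"slide": [0, 0, -0.005], "angular": [0, 0, 0], "grip": 0}
    - {"slide": [0, 0, -0.0083], "angular": [0, 0, 0], "grip": 0}
    - {"slide": [0, 0, -0.01], "angular": [0, 0, 0], "grip": 0}
    - {"slide": [0, 0, -0.0117], "angular": [0, 0, 0], "grip": 0}
    - {"slide": [0, 0, -0.0133], "angular": [0, 0, 0], "grip": 0}
    - {"slide": [0, 0, -0.015], "angular": [0, 0, 0], "grip": 0}
    - {"slide": [0, 0, -0.0167], "angular": [0, 0, 0], "grip": 0}
    - {"slide": [0, 0, -0.0183], "angular": [0, 0, 0], "grip": 0}
    - {"slide": [0, 0, -0.02], "angular": [0, 0, 0], "grip": 0}

```text
clock: 21.7
position: [0.4965, -0.0016, 0.0436]
eef_rot: [-2.699, -1.608, -0.0]
wrist_force: [-1.6, 2.1, 5.9]
gripper_width: 0.0002
grip_force: 2.6
```

In the tool's units: -0.0012 m / 0.6 = -0.002, -0.001 m / 0.6 = -0.0017.

Emit:
play_rows:
  commands:
    - {"slide": [0, 0, -0.0008], "angular": [0, 0, 0], "grip": 0}
    - {"slide": [0, 0, -0.0017], "angular": [0, 0, 0], "grip": 0}
    - {"slide": [0, 0, -0.002], "angular": [0, 0, 0], "grip": 0}

```text
clock: 22.0
position: [0.4965, -0.0016, 0.0424]
eef_rot: [-2.699, -1.608, -0.0]
wrist_force: [-2.0, 3.2, 6.7]
gripper_width: 0.0001
grip_force: 3.2
```

In the tool's units: -0.0088 m / 0.6 = -0.0147, 0.0016 m / 0.6 = 0.0027.

Emit:
play_rows:
  commands:
    - {"slide": [-0.0017, 0.0005, -0.0005], "angular": [0, 0, 0], "grip": 0}
    - {"slide": [-0.0042, 0.0015, -0.0007], "angular": [0, 0, 0], "grip": 0}
    - {"slide": [-0.0075, 0.0027, -0.0007], "angular": [0, 0, 0], "grip": 0}
    - {"slide": [-0.0108, 0.004, -0.0007], "angular": [0, 0, 0], "grip": 0}
    - {"slide": [-0.0147, 0.0057, -0.0007], "angular": [0, 0, 0], "grip": 0}

```text
clock: 22.5
position: [0.4883, 0.0016, 0.0422]
eef_rot: [2.698, 1.608, 0.002]
wrist_force: [-0.1, -0.5, 5.7]
gripper_width: -0.0001
grip_force: 3.2
```

In the tool's units: -0.0156 m / 0.6 = -0.026, -0.0134 m / 0.6 = -0.0223.

Emit:
play_rows:
  commands:
    - {"slide": [-0.0037, 0.0015, 0], "angular": [0, 0, 0], "grip": 0}
    - {"slide": [-0.0075, 0.0032, 0], "angular": [0, 0, 0], "grip": 0}
    - {"slide": [-0.0113, 0.005, 0], "angular": [0, 0, 0], "grip": 0}
    - {"slide": [-0.015, 0.0068, 0], "angular": [0, 0, 0], "grip": 0}
    - {"slide": [-0.0187, 0.0085, 0], "angular": [0, 0, 0], "grip": 0}
    - {"slide": [-0.0223, 0.0105, 0], "angular": [0, 0, 0], "grip": 0}
    - {"slide": [-0.026, 0.0123, 0], "angular": [0, 0, 0], "grip": 0}

```text
clock: 23.2
position: [0.4727, 0.0089, 0.0422]
eef_rot: [2.698, 1.608, 0.002]
wrist_force: [0.5, -0.4, 6.8]
gripper_width: 0.0002
grip_force: 3.0
```

In the tool's units: -0.0016 m / 0.6 = -0.0027, -0.0008 m / 0.6 = -0.0013.

Emit:
play_rows:
  commands:
    - {"slide": [-0.0013, 0.0007, 0], "angular": [0, 0, 0], "grip": 0}
    - {"slide": [-0.0027, 0.0013, 0], "angular": [0, 0, 0], "grip": 0}
    - {"slide": [-0.0027, 0.0013, 0], "angular": [0, 0, 0], "grip": 0}

```text
clock: 23.5
position: [0.4711, 0.0097, 0.0422]
eef_rot: [2.698, 1.608, 0.002]
wrist_force: [0.0, -0.4, 5.7]
gripper_width: 0.0004
grip_force: 3.0
```

In the tool's units: -0.0016 m / 0.6 = -0.0027, 0.0004 m / 0.6 = 0.0007.

Emit:
play_rows:
  commands:
    - {"slide": [-0.0013, 0.0007, 0], "angular": [0, 0, 0], "grip": 0}
    - {"slide": [-0.0027, 0.0013, 0], "angular": [0, 0, 0], "grip": 0}
    - {"slide": [-0.0027, 0.0013, 0], "angular": [0, 0, 0], "grip": 0}

```text
clock: 23.8
position: [0.4696, 0.0105, 0.0422]
eef_rot: [2.698, 1.608, 0.002]
wrist_force: [-0.4, -0.8, 6.4]
gripper_width: 0.0001
grip_force: 2.9
```

In the tool's units: 0.006 m / 0.6 = 0.01, 0.002 m / 0.6 = 0.0033.

Emit:
play_rows:
  commands:
    - {"slide": [0, 0, 0.0017], "angular": [0, 0, 0], "grip": 0}
    - {"slide": [0, 0, 0.0033], "angular": [0, 0, 0], "grip": 0}
    - {"slide": [0, 0, 0.005], "angular": [0, 0, 0], "grip": 0}
    - {"slide": [0, 0, 0.0067], "angular": [0, 0, 0], "grip": 0}
    - {"slide": [0, 0, 0.0083], "angular": [0, 0, 0], "grip": 0}
    - {"slide": [0, 0, 0.01], "angular": [0, 0, 0], "grip": 0}

```text
clock: 24.4
position: [0.4693, 0.0104, 0.0481]
eef_rot: [2.698, 1.608, 0.001]
wrist_force: [0.3, -2.3, 6.9]
gripper_width: -0.0002
grip_force: 3.1
```

Emit:
play_rows:
  commands:
    - {"slide": [0, 0, 0.0033], "angular": [0, 0, 0], "grip": 0}
    - {"slide": [0, 0, 0.0067], "angular": [0, 0, 0], "grip": 0}
    - {"slide": [0, 0, 0.01], "angular": [0, 0, 0], "grip": 0}
    - {"slide": [0, 0, 0.0133], "angular": [0, 0, 0], "grip": 0}
    - {"slide": [0, 0, 0.0167], "angular": [0, 0, 0], "grip": 0}
    - {"slide": [0.0002, 0.0003, 0.02], "angular": [0, 0, 0], "grip": 0}
    - {"slide": [0.0003, 0.0005, 0.0233], "angular": [0, 0, 0], "grip": 0}
    - {"slide": [0.0005, 0.0008, 0.0267], "angular": [0, 0, 0], "grip": 0}
    - {"slide": [0.0007, 0.0013, 0.03], "angular": [0, 0, 0], "grip": 0}
    - {"slide": [0.0008, 0.0017, 0.0333], "angular": [0, 0, 0], "grip": 0}

```text
clock: 25.4
position: [0.4698, 0.0112, 0.0684]
eef_rot: [2.698, 1.608, 0.001]
wrist_force: [-2.2, -3.9, 10.7]
gripper_width: -0.0
grip_force: 5.3
```

In the tool's units: 0.015 m / 0.6 = 0.025, 0.001 m / 0.6 = 0.0017.

Emit:
play_rows:
  commands:
    - {"slide": [0.0002, 0.0003, 0.0025], "angular": [0, 0, 0], "grip": 0}
    - {"slide": [0.0003, 0.0008, 0.005], "angular": [0, 0, 0], "grip": 0}
    - {"slide": [0.0007, 0.0013, 0.0075], "angular": [0, 0, 0], "grip": 0}
    - {"slide": [0.0008, 0.0017, 0.01], "angular": [0, 0, 0], "grip": 0}
    - {"slide": [0.0012, 0.0022, 0.0125], "angular": [0, 0, 0], "grip": 0}
    - {"slide": [0.0013, 0.0025, 0.015], "angular": [0, 0, 0], "grip": 0}
    - {"slide": [0.0017, 0.003, 0.0175], "angular": [0, 0, 0], "grip": 0}
    - {"slide": [0.002, 0.0037, 0.02], "angular": [0, 0, 0], "grip": 0}
    - {"slide": [0.0022, 0.0042, 0.0225], "angular": [0, 0, 0], "grip": 0}
    - {"slide": [0.0025, 0.0047, 0.025], "angular": [0, 0, 0], "grip": 0}

```text
clock: 26.4
position: [0.4707, 0.0136, 0.0833]
eef_rot: [2.697, 1.609, -0.001]
wrist_force: [-3.8, -6.8, 12.0]
gripper_width: 0.0
grip_force: 5.7
```

Emit:
play_rows:
  commands:
    - {"slide": [0, 0, 0.002], "angular": [0, 0, 0], "grip": 0}
    - {"slide": [0, 0, 0.004], "angular": [0, 0, 0], "grip": 0}
    - {"slide": [0, 0, 0.006], "angular": [0, 0, 0], "grip": 0}
    - {"slide": [0, 0, 0.008], "angular": [0, 0, 0], "grip": 0}
    - {"slide": [0, 0, 0.01], "angular": [0, 0, 0], "grip": 0}
    - {"slide": [0.0003, 0.0007, 0.012], "angular": [0, 0, 0], "grip": 0}
    - {"slide": [0.0007, 0.0013, 0.014], "angular": [0, 0, 0], "grip": 0}

```text
clock: 27.1
position: [0.4719, 0.0149, 0.092]
eef_rot: [2.698, 1.608, 0.001]
wrist_force: [-1.7, -3.1, 11.7]
gripper_width: 0.0002
grip_force: 5.5
```

In the tool's units: 0.0056 m / 0.6 = 0.0093, 0.0002 m / 0.6 = 0.0003.

Emit:
play_rows:
  commands:
    - {"slide": [0, 0.0002, 0.0013], "angular": [0, 0, 0], "grip": 0}
    - {"slide": [0.0002, 0.0003, 0.0027], "angular": [0, 0, 0], "grip": 0}
    - {"slide": [0.0003, 0.0005, 0.004], "angular": [0, 0, 0], "grip": 0}
    - {"slide": [0.0005, 0.0008, 0.0053], "angular": [0, 0, 0], "grip": 0}
    - {"slide": [0.0007, 0.0012, 0.0067], "angular": [0, 0, 0], "grip": 0}
    - {"slide": [0.0007, 0.0012, 0.008], "angular": [0, 0, 0], "grip": 0}
    - {"slide": [0.0007, 0.0012, 0.0093], "angular": [0, 0, 0], "grip": 0}

```text
clock: 27.8
position: [0.4714, 0.0159, 0.0966]
eef_rot: [-2.699, -1.608, 0.001]
wrist_force: [0.2, 0.5, -0.2]
gripper_width: 0.0004
grip_force: 0.0
```

Force is zero at the top, so the lever is fully up. I withdraw and check.

In the tool's units: -0.21 m / 0.6 = -0.35, -0.19 m / 0.6 = -0.3167.

Emit:
play_rows:
  commands:
    - {"slide": [0, 0, 0.0167], "angular": [0, 0, 0], "grip": 0}
    - {"slide": [0, 0, 0.0833], "angular": [0, 0, 0], "grip": 0}
    - {"slide": [0, -0.0333, 0.15], "angular": [0, 0, 0], "grip": 0}
    - {"slide": [-0.0167, -0.1, 0.2], "angular": [0, 0, 0], "grip": 0}
    - {"slide": [-0.0333, -0.175, 0.2], "angular": [0, 0, 0], "grip": 0}
    - {"slide": [-0.05, -0.25, 0.2], "angular": [0, 0, 0], "grip": 0}
    - {"slide": [-0.0667, -0.3167, 0.2], "angular": [0, 0, 0], "grip": 0}
    - {"slide": [-0.0667, -0.35, 0.2], "angular": [0, 0, 0], "grip": 0}
    - {"slide": [-0.0667, -0.35, 0.2], "angular": [0, 0, 0], "grip": 0}

```text
clock: 28.7
position: [0.4315, -0.1963, 0.2174]
eef_rot: [2.7, 1.603, 0.001]
wrist_force: [0.5, -0.1, 0.5]
gripper_width: 0.0001
grip_force: 0.0
```

```bash
python3 - <<'E'
from h import *
t=camera("top")[:,:,::-1];q=camera("scene")[:,:,::-1]
f=lambda I,x,y,w,h:cv2.resize(I[y:y+h,x:x+w],(400,300),interpolation=cv2.INTER_CUBIC)
cv2.imwrite("pics/s9.png",np.hstack([f(t,160,160,140,105),f(q,240,130,140,105)]))
x0,y0,x1,y1=266,230,294,258
m=(t[y0:y1,x0:x1].max(2)<45).astype(np.uint8);k,lab,st,ce=cv2.connectedComponentsWithStats(m);i=1+np.argmax(st[1:,4]);print(ce[i]+[x0,y0],"was 279.15 244.28")
a=cv2.imread("pics/top0.png");print("lid diff",np.abs(a[165:260,170:272].astype(int)-t[165:260,170:272]).max(2).mean())
E
```

```text
[279.1952381  244.18095238] was 279.15 244.28
lid diff 5.787409700722394
```

View pics/s9.png

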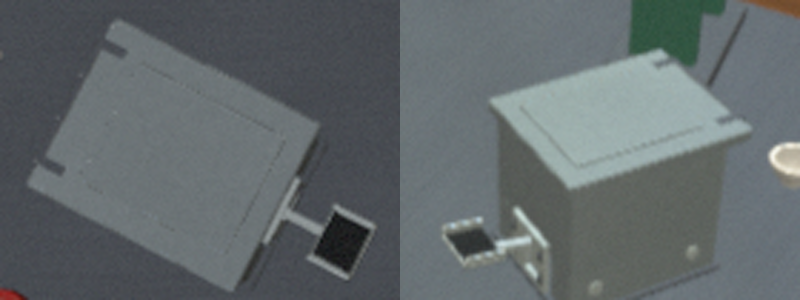

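The lid is shut and the pedal pad is back at (279.2,244.2), where it started. Handing the job in.

```bash
python3 -c "
from bench import ctrl
print(ctrl.close_job())"
```

```text
the job is handed in; nothing more can be done
None
```

The sprue is in the bin, the lever is back up in its slot with the lid eased shut, and the job was handed in at about 29 s; the hand-in gave no verdict, and the highest force I read on the lever was about 16 N.

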